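# Slant a manifold bar in behind the front frame of a wall cabinet and hold it for clamping

## Task

Bring the water manifold bar into the white wall cabinet that lies open on the bench: the bar is longer than the opening, so slant one end in behind the front frame first and let the other end follow, without forcing it against the sheet metal. Finish while still holding it in the gripper, knobs up, level, centred over the two clamp saddles with the outlets towards the slotted side and both ends tucked behind the frame, touching neither saddles nor cabinet, so that I can slip the rubber liners under it and close the clamps. Leave the other stock on the bench where it is.

Things in the scene. Friction and masses are not known exactly. Their poses are not given: they have to be found in the camera images.
- cabinet: White sheet-steel wall cabinet without its door, fixed, lying on its back, opening up. Box 444 mm long (own y), 258 mm wide (own x), 108 mm high; the frame on top stands out 12 mm more all round. Inside 436 (y) x 250 (x) mm, inner floor 4 mm above the bench. Origin: on the bench under the middle; x runs across it, away from the slotted side, y along it, z up.
- opening (a point): Middle of the cabinet's opening, at the top of the front frame, 108 mm above the bench, axes as the cabinet's. The frame is a plate 8 mm thick (z = 100 to 108 mm of the cabinet) with a centred opening of 324 mm (y) x 200 mm (x); its end lips reach 56 mm inwards over the inside of the cabinet.
- saddles (a point): Point midway between the two steel clamp saddles, at their seats, 30 mm above the bench, axes as the cabinet's; the bar is held over it, along cabinet y. The saddles lie at y = +50 and -50 mm, each a flat seat between two ears 50 mm apart in x, ear tops 42 mm above the bench. Under them mounting rails run along x, 28 mm wide, tops at 18 mm.
- slots (a point): Middle of the slotted long side of the cabinet (own -x side; six pipe slots 33 mm wide).
- manifold: Loose manifold bar, 0.5 to 0.85 kg, lying knobs up. Square steel body 34 x 34 mm, brass ends, 350 mm long along own x. Outlets stand out 30 mm to own -y at x = +-87, +-130 mm; over them blue knobs, 27 mm wide, to 56 mm above the underside. The middle 140 mm is smooth: grip there from above across own y; it balances. Origin: middle of the underside; z up. Outlets to the slots: own x to cabinet -y.
- manifold_mid (a point): Centre of the bar's body, 17 mm above its underside. Axes as the bar's.
- manifold_end_a (a point): Centre of the bar's end face at own x = +175 mm.
- manifold_end_b (a point): Centre of the bar's end face at own x = -175 mm.
- manifold_outlets (a point): Point level with the tips of the four outlets (brass, at most 22 mm thick), 47 mm from the bar's axis towards own -y, at mid length.
- ball_valve: Bystander: brass ball valve 74 mm long with a red lever, 50 mm high, on the bench; leave alone. Origin under its middle.
- tee: Bystander: brass tee 66 mm long, 32 mm high; leave alone. Origin under its middle.
- blue_carton: Bystander: blue carton 80 x 120 x 70 mm; leave alone. Origin under its middle.
- brown_carton: Bystander: brown carton 80 x 140 x 80 mm; leave alone. Origin under its middle.
- paste_jar: Bystander: white jar with green cap, 64 mm wide, 75 mm high; leave alone. Origin under its middle.
- wrench: Bystander: wrench 180 mm long; leave alone. Origin under its middle.

How it is judged:
By the outcome, as a careful person would: the job done as asked, in the order asked, and still so for the second after the job is handed in, while the arm keeps its last pose, push and grip.
It also fails if it takes over 61 s, if anything falls off the work surface, if the arm or the gripper's body presses on something with over 40 N, if the wrist force passes 120 N, or if a joint passes its speed limit or range.

## Robot

A 6-joint arm with a two-finger parallel gripper is mounted at the origin on the work surface. World frame = base frame: x ahead of the robot, y to its left, z up, the work surface at z = 0. Lengths are in mm, angles in rad, forces in N, time in s.
With the tool pointing down it reaches from about 350 to 775 mm from the base axis. Payload 7.3 kg.
Tool frame: the origin (TCP) lies on the centre line of the jaws, within the pads' length; the fingertips stand bot.finger_overhang ahead of it and the grasp point (between the pads) lies 2 mm behind it (bot.finger_overhang is the distance from the TCP to the fingertips, in mm); z points along the fingers, y is the line along which they close (so a half turn about z gives the same grasp; the last joint's range is limited). The gripper opens to 92 mm and grips with 3 to 60 N. Pads are 19 mm wide; open, the fingers measure 130 mm over their backs; the gripper's body (75 mm by 190 mm) begins 47 mm behind the grasp point.
Start: joints at [-1.305, 0.342, 1.524, -0, 1.275, -0.146], TCP at [210.159, -481.12, 243.741] pointing down, gripper open.
Joint ranges: [-2.53, 2.53], [-0.77, 2.02], [0.04, 2.7], [-1, 4.14], [0.28, 2.66], [-3.11, 3.11]. Speed limits (rad/s): [2.57, 2.57, 3.14, 3.14, 3.14, 3.14].

## Interface

Orientations are given as a 3x3 rotation matrix whose columns are the frame's x, y, z axes.
In Python, from workcell import monitor, optics, order, find_in, spot_point, bot gives the robot as it stands.
- The arm moves only by the tool send_rows, never from a script. Its argument "commands" is a list that holds one entry, the list of rows, each a list of 7 numbers: the turn, a rotation vector about the world's x, y, z in degrees, then the shift along the world's x, y, z in m, then the opening, from 0 (shut) to 1 (fully open). In form: [[[wx, wy, wz, tx, ty, tz, grip], ...]]. A call has 1 to 12 rows; each row shifts and turns the commanded pose from where the row before left it; what a row does not reach is not made up. A row lasts 1/12 s, in which the tool goes at most 41.7 mm and 7.16 degrees, less where a joint would pass 70% of its speed; a pose out of reach is approached as far as the arm can. A call is refused whole if a number of a shift passes 0.0417 or a number of a turn 7.16, either way. A call with a gripper value outside its range is refused whole. The fingers move at their own pace and stop on an object; "newtons" is the grip in N (left out, the last holds). Time passes only in rows, so rows that do not move let the fingers close. It gives the time, the measured TCP pose, the force, the opening and the grip force at its end, in the units of the state.
- monitor.get_obs(): the state, without advancing time (a new reading comes with each control period).
- optics.snapshot(name): name is "scene" or "top" or "wrist"; returns (picture, depth): 420x560x3 uint8, red, green, blue; 420x560 float32, mm along the optical axis (not along the pixel's ray), 0 where there is no reading.
- optics.camera_params(name): a dict with "intrinsics" (3x3 intrinsics, pixels), "eye" and "rotation" of the camera in the world. Camera axes: x right, y down, z forward; pixel columns grow to the right and rows downward; lengths in mm; the calibration is good to about 2 mm. A picture is of the moment at which its call begins: read the wrist's pose just before it. camera_params takes no time and is no camera call; for the wrist camera it gives the pose at the moment of the call.
- order.finish_job(): hands the job in; it is judged then, once.
Trained networks look in the newest picture that a camera, given by its name, has taken for a name from the list of things; names that differ only in an ending like _2 or _b are one class to them, and where a whole thing is asked for, a point or a joint stands for the part that bears it (a point fixed in the world has none). Each returns a list of dicts, best first, with "confidence" (0 to 1); they miss things now and then, are a little off and sometimes report something else, mostly with a low value. They report only what shows in the picture. A call takes as long as a camera call.
- find_in(camera, query): "location" ([x, y, z] in mm, in the coordinates of the camera as it stood for that picture, good to about 4 mm: the middle of the surface that is visible of it).
- spot_point(camera, query): "location" ([x, y, z] in mm, in the coordinates of the camera as it stood for that picture, good to about 4 mm: a listed point, or the origin of a listed thing).
The state is a dict: "t": time; "joint_pos": joint angles; "qvel": joint speeds; "joint_torque": joint torques, N m; "eef_pos": TCP position; "orientation": TCP orientation; "force": force on the tool from outside, world axes, zero at the start; "moment": the same for the moment, N m; "finger_gap": opening from 0.0 (shut) to 1.0 (fully open); "grasp_force": force on a finger pad.
Only numpy, scipy, OpenCV 4.12 (cv2) and the standard library are available. Lean on these libraries where they do the work, as an engineer would, in place of code of your own. Each camera call takes 0.05 s, during which the arm holds its last target. There are 200 camera calls.

## Working session

There is one attempt and no reset: what is moved stays moved. The work goes in short steps, Python scripts to look and compute and a tool call to move; the robot and the scene stay as the last step left them, time stands still between calls to the robot, and variables do not carry over. Pictures are saved under pics/ and viewed, at most 10 in all, crops included, and the job is handed in when it is done.

Besides the shell and the picture viewer there is one more tool, called after ">>>" as a command line: name --argument value ..., lists and objects as JSON in quotes. send_rows: Moves the arm, as the interface text tells. Its arguments: {"type":"object","properties":{"commands":{"type":"array","items":{"type":"array","items":{"type":"array","items":{"type":"number"}}}},"newtons":{"type":"number"}},"required":["commands"]}

```bash
mkdir -p pics; ls; cat > h.py <<'E'
import numpy as np, cv2
from workcell import monitor, optics, order, find_in, spot_point, bot
def world(cam,p,P=None):
    P=P or optics.camera_params(cam); return np.array(P["rotation"])@np.array(p)+np.array(P["eye"])
E
python3 - <<'E'
from h import *
np.set_printoptions(precision=1,suppress=True)
print(bot.finger_overhang, monitor.get_obs())
for c in ["top","scene"]:
    im,d=optics.snapshot(c); cv2.imwrite(f"pics/{c}0.png",im[:,:,::-1]); np.savez(f"{c}0.npz",im=im,d=d)
    print(c,optics.camera_params(c))
    for n in ["opening","saddles","slots","manifold","manifold_mid","manifold_end_a","manifold_end_b","manifold_outlets","cabinet"]:
        print(n,[(world(c,r["location"]),round(r["confidence"],2)) for r in spot_point(c,n)[:3]])
print(monitor.get_obs()["t"])
E
```

```text
pics
17.0 {'t': 0.0, 'joint_pos': array([-1.3,  0.3,  1.5,  0. ,  1.3, -0.1]), 'qvel': array([-0.,  0.,  0.,  0.,  0.,  0.]), 'joint_torque': array([  0. , -43.1, -24.4,   0.1,   0.1,  -0. ]), 'eef_pos': array([ 210.1, -480.7,  243. ]), 'orientation': array([[ 0.9,  0.4, -0. ],
       [ 0.4, -0.9,  0. ],
       [ 0. , -0. , -1. ]]), 'force': array([-0. , -0.8,  0.2]), 'moment': array([-0., -0., -0.]), 'grasp_force': 0.0, 'finger_gap': 0.9979789531116093}
top {'intrinsics': array([[434.8,   0. , 287. ],
       [  0. , 434.8, 206.7],
       [  0. ,   0. ,   1. ]]), 'eye': array([ 329.6,   21.9, 1622.2]), 'rotation': array([[-0. , -1. ,  0.1],
       [-1. ,  0. ,  0. ],
       [-0. , -0.1, -1. ]])}
opening [(array([ 526.9, -218.7,  110.8]), 0.97), (array([ 497.1, -604.3,    1.1]), 0.66)]
saddles [(array([ 530.8, -221.8,   36.3]), 0.74)]
slots [(array([ 406.2, -256.5,   56.5]), 0.62), (array([437.9, 617.7,   1.5]), 0.24)]
manifold [(array([466.3, 217.2,  -1.5]), 0.88), (array([439.3, 616.2,   2.2]), 0.65), (array([781.2, 203.9,  -0.3]), 0.65)]
manifold_mid [(array([471.1, 216.6,  21. ]),
[... 627 characters left out ...]

opening [(array([ 525.7, -220.2,  106. ]), 0.84)]
saddles [(array([ 528.6, -226.1,   28. ]), 0.61)]
slots [(array([ 407.6, -253.1,   49.8]), 0.76)]
manifold [(array([463.5, 222.4,  -3.5]), 0.87), (array([ 777.1, -248.9,   -3.8]), 0.21)]
manifold_mid [(array([468.5, 215.3,  13.1]), 0.86), (array([ 528.3, -223.8,   27.2]), 0.41)]
manifold_end_a [(array([633.5, 166. ,  15.8]), 0.9), (array([302.5, 271.4,  17.3]), 0.61)]
manifold_end_b [(array([633.5, 166. ,  15.8]), 0.9), (array([302.5, 271.4,  17.3]), 0.61)]
manifold_outlets [(array([449.5, 170.9,  13.6]), 0.74)]
cabinet [(array([ 523.3, -221.6,   -1.2]), 0.69), (array([630.2, 163.6,  14.2]), 0.62), (array([ 408. , -253. ,   51.9]), 0.4)]
1.0
```

View pics/top0.png

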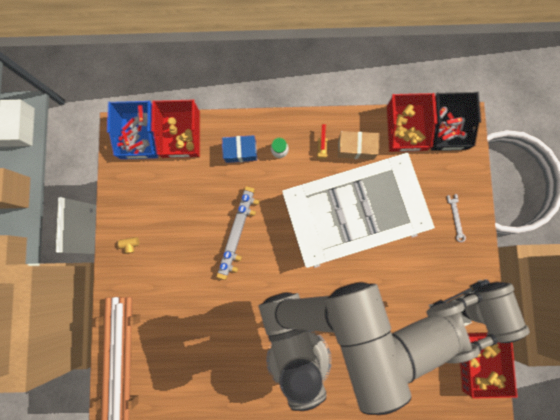

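View pics/scene0.png

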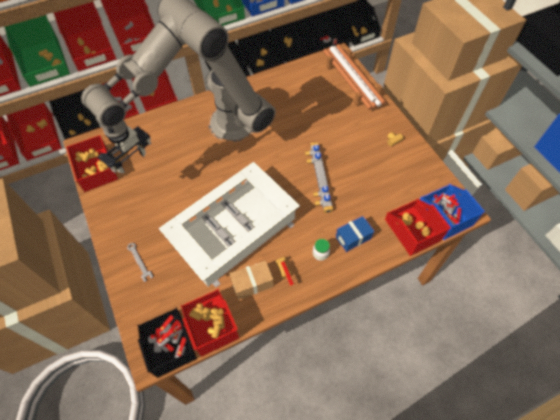

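Top view: the cabinet is centred around pixel (358,210), with saddles at (340,212) and (364,212). The bar runs from (248,190) to (224,275), outlets to the right, and nothing lies between it and the cabinet. Next I fit both from depth.

```bash
python3 - <<'E'
from h import *
np.set_printoptions(precision=1,suppress=True)
def cloud(c):
    f=np.load(f"{c}0.npz"); d=f["d"]; P=optics.camera_params(c); K=P["intrinsics"]
    v,u=np.mgrid[:420,:560]; p=np.stack([(u-K[0,2])/K[0,0]*d,(v-K[1,2])/K[1,1]*d,d],-1)
    return p@np.array(P["rotation"]).T+P["eye"], f["im"]
for c in ["top","scene"]:
    w,im=cloud(c)
    bx=lambda x0,x1,y0,y1:(w[...,0]>x0)&(w[...,0]<x1)&(w[...,1]>y0)&(w[...,1]<y1)
    Z=w[...,2]
    print(c,"bench z",np.median(Z[bx(350,450,0,80)]))
    m=bx(330,720,-480,30)&(Z>98)&(Z<118)
    r=cv2.minAreaRect(w[m][:,:2].astype(np.float32)); print("frame",r,"z",np.median(Z[m]))
    m2=bx(430,640,-330,-110)&(Z>25)&(Z<60); print("saddles",m2.sum(),w[m2].mean(0),np.percentile(Z[m2],[5,50,95]))
    m3=bx(270,660,120,310)&(Z>12)&(Z<70)
    q=w[m3]; print("bar",m3.sum(),cv2.minAreaRect(q[:,:2].astype(np.float32)), np.percentile(Z[m3],[5,50,95]))
    s=bx(390,540,150,290)&(Z>20)&(Z<50); t=w[s][:,:2]; cc=t.mean(0); vv=np.linalg.svd(t-cc)[2][0]; print("midpart",cc,np.degrees(np.arctan2(vv[1],vv[0])),np.median(Z[s]))
E
```

```text
top bench z 1.0438877209008979
frame ((529.517822265625, -219.40182495117188), (282.5913391113281, 469.1477966308594), 15.62060832977295) z 108.77078723499937
saddles 230 [ 530.8 -215.9   32.5] [25.6 31.  44.4]
bar 1119 ((475.6860046386719, 239.90423583984375), (137.5535888671875, 356.7568054199219), 71.67222595214844) [21.6 34.2 58. ]
midpart [469.2 216.5] 157.7164695759128 34.172843419715036
scene bench z -1.5064932690636397
frame ((528.9566650390625, -223.1673583984375), (287.7279357910156, 468.7450256347656), 15.290373802185059) z 106.11937966266692
saddles 192 [ 541.9 -212.9   34.7] [25.7 32.3 55.2]
bar 722 ((466.1076354980469, 194.56881713867188), (157.31756591796875, 344.4388122558594), 86.55010986328125) [16.2 31.1 54.5]
midpart [461.3 214.6] -21.799521526724256 31.736300974235178
```

>>> send_rows --commands '[[[0, 0, 7, 0.0, 0.04, 0.02, 1], [0, 0, 7, 0.02, 0.04, 0.02, 1], [0, 0, 7, 0.02, 0.04, 0.02, 1], [0, 0, 7, 0.03, 0.04, 0.02, 1], [0, 0, 7, 0.03, 0.04, 0.02, 1], [0, 0, 7, 0.03, 0.04, 0.0, 1], [0, 0, 7, 0.03, 0.04, 0, 1], [0, 0, 7, 0.02, 0.04, 0, 1], [0, 0, 7, 0.02, 0.04, 0, 1], [0, 0, 7, 0.02, 0.04, 0, 1], [0, 0, 7, 0.01, 0.04, 0, 1], [0, 0, 7, 0.01, 0.04, 0, 1]]]'

```text
t: 2.0
eef_pos: [416.8, -53.4, 327.4]
orientation: [[-0.308, 0.951, 0.0], [0.951, 0.308, -0.0], [-0.0, 0.0, -1.0]]
force: [0.5, 0.3, -1.2]
finger_gap: 1.001
grasp_force: 0.0
```

>>> send_rows --commands '[[[0, 0, 6, 0.005, 0.03, 0, 1], [0, 0, 6, 0.005, 0.03, 0, 1], [0, 0, 6, 0.005, 0.03, 0, 1], [0, 0, 6, 0.005, 0.03, 0, 1], [0, 0, 6, 0.005, 0.03, -0.01, 1], [0, 0, 6, 0.005, 0.03, -0.01, 1], [0, 0, 6, 0.005, 0.03, -0.01, 1], [0, 0, 6, 0.005, 0.03, -0.01, 1], [0, 0, 6, 0.005, 0.03, -0.01, 1], [0, 0, 0, 0.006, 0, -0.01, 1], [0, 0, 0, 0, 0, -0.01, 1], [0, 0, 0, 0, 0, 0, 1]]]'

```text
t: 3.0
eef_pos: [466.5, 213.9, 255.0]
orientation: [[-0.949, 0.317, -0.004], [0.317, 0.949, -0.002], [0.003, -0.003, -1.0]]
force: [-0.4, 0.5, -0.7]
finger_gap: 1.001
grasp_force: 0.0
```

```bash
python3 - <<'E'
from h import *
np.set_printoptions(precision=2,suppress=True)
o=monitor.get_obs(); print(o["t"],o["eef_pos"],o["joint_pos"])
P=optics.camera_params("wrist"); im,d=optics.snapshot("wrist"); cv2.imwrite("pics/w1.png",im[:,:,::-1])
for n in ["manifold","manifold_mid","manifold_end_a","manifold_outlets"]:
    print(n,[(world("wrist",r["location"],P),round(r["confidence"],2)) for r in spot_point("wrist",n)[:3]])
K=P["intrinsics"]; v,u=np.mgrid[:420,:560]; p=np.stack([(u-K[0,2])/K[0,0]*d,(v-K[1,2])/K[1,1]*d,d],-1)
w=p@np.array(P["rotation"]).T+P["eye"]; Z=w[...,2]; print(P["eye"],"bench",np.percentile(Z[d>0],[5,25,50]))
a=np.radians(-18.2); ex=np.array([np.cos(a),np.sin(a)]); ey=np.array([-ex[1],ex[0]])
r=w[...,:2]-[468,217]; X=r@ex; Y=r@ey
for x in (-60,-30,0,30,60):
    m=(d>0)&(abs(X-x)<8)&(Z>22)&(Z<45)&(abs(Y)<60); y=Y[m]; print(x,np.percentile(y,[1,99]),np.median(Z[m])) if m.any() else print(x,None)
E
```

```text
3.0 [466.5  213.87 255.03] [ 0.28  0.31  1.53 -0.    1.3  -0.97]
manifold [(array([464.7 , 216.25,  -1.06]), 0.83)]
manifold_mid []
manifold_end_a [(array([299.22, 277.95,  15.88]), 0.76), (array([632.08, 166.81,  16.06]), 0.69)]
manifold_outlets []
[391.96 239.47 396.38] bench [-1.    0.07  1.23]
-60 [-14.43  18.04] 33.98469232465334
-30 [-14.85  18.38] 33.99016645887781
0 [-15.31  17.52] 34.050810147568626
30 [-14.39  17.93] 33.98884318850355
60 [-14.77  18.3 ] 34.18828198966156
```

```bash
cat > along.py <<'E'
from h import *
np.set_printoptions(precision=2,suppress=True)
P=optics.camera_params("wrist"); im,d=optics.snapshot("wrist")
K=P["intrinsics"]; v,u=np.mgrid[:420,:560]; p=np.stack([(u-K[0,2])/K[0,0]*d,(v-K[1,2])/K[1,1]*d,d],-1)
w=p@np.array(P["rotation"]).T+P["eye"]; Z=w[...,2]
a=np.radians(-18.2); ex=np.array([np.cos(a),np.sin(a)]); ey=np.array([-ex[1],ex[0]])
r=w[...,:2]-[468.5,218.5]; X=r@ex; Y=r@ey
for n,lo,hi in(("knob",50,60),("body",20,60)):
    m=(d>0)&(Z>lo)&(Z<hi)&(abs(Y)<16)
    print(n,m.sum(),np.percentile(X[m],[.5,99.5]),np.histogram(X[m],bins=np.arange(-190,191,20))[0])
E
python3 along.py
```

```text
knob 1561 [-146.15  129.52] [  0   0 367 166 270 196   0   0   0   0   0   0  10 277  22 250   3   0
   0]
body 6831 [-177.64  130.48] [259 582 500 595 494 496 455 417 420 410 367 355 368 426 184 466  37   0
   0]
```

View pics/w1.png

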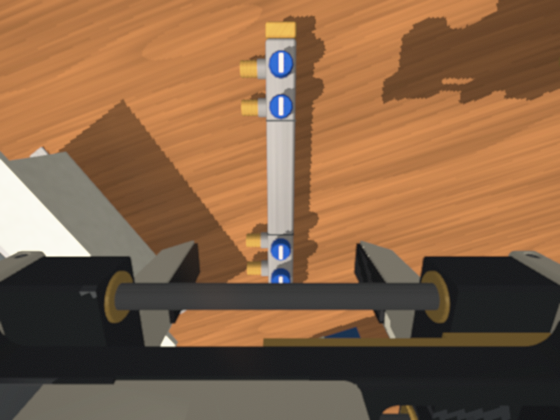

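>>> send_rows --commands '[[[0, 0, 0, 0, 0.005, -0.03, 1], [0, 0, 0.3, 0, 0, -0.035, 1], [0, 0, 0, 0, 0, -0.035, 1], [0, 0, 0, 0, 0, -0.035, 1], [0, 0, 0, 0, 0, -0.03, 1], [0, 0, 0, 0, 0, -0.025, 1], [0, 0, 0, 0, 0, -0.02, 1], [0, 0, 0, 0, 0, -0.01, 1], [0, 0, 0, 0, 0, -0.005, 1], [0, 0, 0, 0, 0, 0, 1], [0, 0, 0, 0, 0, 0, 1]]]' --newtons 45

```text
t: 4.22
eef_pos: [468.3, 219.7, 33.4]
orientation: [[-0.95, 0.311, 0.002], [0.311, 0.95, 0.001], [-0.001, 0.001, -1.0]]
force: [0.4, 0.5, 1.6]
finger_gap: 0.999
grasp_force: 0.0
```

>>> send_rows --commands '[[[0, 0, 0, -0.002, -0.001, -0.003, 1], [0, 0, 0, 0, 0, -0.002, 1], [0, 0, 0, 0, 0, 0, 0.6], [0, 0, 0, 0, 0, 0, 0.2], [0, 0, 0, 0, 0, 0, 0.2], [0, 0, 0, 0, 0, 0, 0.2], [0, 0, 0, 0, 0, 0, 0.2], [0, 0, 0, 0, 0, 0, 0.2], [0, 0, 0, 0, 0, 0, 0.2], [0, 0, 0, 0, 0, 0, 0.2]]]' --newtons 45

```text
t: 5.05
eef_pos: [465.5, 218.6, 27.3]
orientation: [[-0.95, 0.311, 0.0], [0.311, 0.95, 0.0], [0.0, 0.0, -1.0]]
force: [0.7, 0.7, 0.5]
finger_gap: 0.47
grasp_force: 0.0
```

>>> send_rows --commands '[[[0, 0, 0, 0, 0, 0, 0], [0, 0, 0, 0, 0, 0, 0], [0, 0, 0, 0, 0, 0, 0], [0, 0, 0, 0, 0, 0, 0], [0, 0, 0, 0, 0, 0, 0], [0, 0, 0, 0, 0, 0, 0]]]' --newtons 45

```text
t: 5.55
eef_pos: [465.5, 218.6, 27.3]
orientation: [[-0.95, 0.311, -0.0], [0.311, 0.95, 0.0], [0.0, 0.0, -1.0]]
force: [-0.1, 0.1, 0.1]
finger_gap: 0.369
grasp_force: 45.0
```

```bash
cat > plan.py <<'E'
# bar+gripper path in cabinet y-z plane: state (c,z0,th), c/z0 = bar underside middle; +th lowers the +y end
import numpy as np, heapq
T=28.
def pts(a0,a1,b0,b1,n=9):
    a=np.linspace(a0,a1,n*3); b=np.linspace(b0,b1,n)
    return np.array([(x,y) for x in a for y in b])
B=np.vstack([pts(-175,175,0,34),pts(-144,-73,34,56),pts(73,144,34,56)])
G=pts(-37.5,37.5,T+49,T+60)
obs=[(162,240,100,108),(-240,-162,100,108),(218,240,0,108),(-240,-218,0,108),(35,65,0,40),(-65,-35,0,40),(-240,240,-50,4)]
def clr(c,z,th):
    s,k=np.sin(np.radians(th)),np.cos(np.radians(th))
    Y=c+B[:,0]*k+B[:,1]*s; Z=z-B[:,0]*s+B[:,1]*k; m=99
    for y0,y1,z0,z1 in obs:
        m=min(m,np.hypot(np.maximum(0,np.maximum(y0-Y,Y-y1)),np.maximum(0,np.maximum(z0-Z,Z-z1))).min())
    g=z-G[:,0]*s+G[:,1]*k
    return min(m,(g.min()-108)*1.0)
if __name__=="__main__":
    C=np.arange(-10,46,5); H=np.arange(44,206,4); A=np.arange(0,37,3)
    V=np.array([[[clr(c,z,t) for t in A] for z in H] for c in C])
    goal=(2,0,0); start=(2,len(H)-1,0); print("goal clr",V[goal])
    # widest path then shortest
    for lim in (12,10,9,8,7,6,5,4,3,2):
        D={start:0};prev={};q=[(0,start)]
        while q:
            d,n=heapq.heappop(q)
            if d>D[n]: continue
            if n==goal: break
            for i in(-1,0,1):
             for j in(-1,0,1):
              for k in(-1,0,1):
                m=(n[0]+i,n[1]+j,n[2]+k)
                if not all(0<=m[x]<V.shape[x] for x in range(3)) or (V[m]<lim and m!=goal): continue
                e=d+abs(i)+abs(j)+abs(k)+1e-3
                if e<D.get(m,1e9): D[m]=e;prev[m]=n;heapq.heappush(q,(e,m))
        if goal in D:
            print("lim",lim); p=[goal]
            while p[-1] in prev:p.append(prev[p[-1]])
            for n in p[::-1]: print((int(C[n[0]]),int(H[n[1]]),int(A[n[2]])),round(float(V[n]),1))
            break
E
python3 plan.py
```

```text
goal clr 4.0
lim 5
(0, 204, 0) 96.0
(0, 200, 3) 82.8
(0, 196, 6) 69.7
(0, 192, 9) 56.6
(0, 188, 12) 43.6
(0, 188, 15) 34.7
(0, 188, 18) 25.9
(0, 184, 21) 13.3
(-5, 180, 24) 7.2
(-10, 176, 27) 9.1
(-10, 172, 30) 6.0
(-10, 168, 33) 6.7
(-10, 164, 33) 7.3
(-10, 160, 33) 9.6
(-10, 156, 33) 12.7
(-10, 152, 33) 16.2
(-10, 148, 33) 20.0
(-10, 144, 33) 21.2
(-10, 140, 33) 20.7
(-10, 136, 33) 20.7
(-10, 132, 30) 19.3
(-10, 128, 30) 19.3
(-10, 124, 30) 19.3
(-10, 120, 30) 19.6
(-10, 116, 30) 20.7
(-10, 112, 30) 20.5
(-10, 108, 30) 16.5
(-10, 104, 30) 12.5
(-10, 100, 30) 8.5
(-10, 96, 27) 12.6
(-10, 92, 27) 8.6
(-10, 88, 24) 12.8
(-10, 84, 24) 8.8
(-5, 80, 21) 12.3
(0, 76, 21) 9.3
(5, 72, 21) 5.3
(10, 68, 18) 9.9
(15, 64, 15) 8.1
(15, 60, 12) 6.7
(15, 56, 9) 6.8
(15, 52, 6) 6.1
(10, 48, 3) 5.2
(5, 48, 3) 5.2
(0, 44, 0) 4.0
```

>>> send_rows --commands '[[[0, 0, 0, 0, 0, 0.01, 0], [0, 0, 0, 0, 0, 0.02, 0], [0, 0, 0, 0, 0, 0.03, 0], [0, 0, 0, 0, 0, 0.03, 0], [0, 0, -1, 0, -0.01, 0.03, 0], [0, 0, -2, 0.002, -0.015, 0.025, 0], [0, 0, -4, 0.004, -0.02, 0.02, 0], [0, 0, -5, 0.005, -0.025, 0.015, 0], [0, 0, -5, 0.005, -0.03, 0.01, 0], [0, 0, -5, 0.005, -0.03, 0.01, 0], [0, 0, -5, 0.005, -0.03, 0, 0], [0, 0, -5, 0.005, -0.03, 0, 0]]]' --newtons 55

```text
t: 6.55
eef_pos: [495.9, 27.3, 227.8]
orientation: [[-0.638, 0.77, -0.0], [0.77, 0.638, 0.0], [0.0, -0.0, -1.0]]
force: [0.3, -0.6, -6.7]
finger_gap: 0.367
grasp_force: 55.0
```

>>> send_rows --commands '[[[0, 0, -5, 0.005, -0.03, 0, 0], [0, 0, -5, 0.005, -0.03, 0, 0], [0, 0, -5, 0.005, -0.03, 0, 0], [0, 0, -4, 0.005, -0.03, 0, 0], [0, 0, -4, 0.005, -0.03, 0, 0], [0, 0, -3, 0.005, -0.03, 0, 0], [0, 0, -2, 0.005, -0.03, 0, 0], [0, 0, -1.3, 0.005, -0.025, 0, 0], [0, 0, 0, 0, -0.015, 0, 0], [0, 0, 0, 0, -0.008, 0, 0], [0, 0, 0, 0, 0, 0, 0], [0, 0, 0, 0, 0, 0, 0]]]'

```text
t: 7.55
eef_pos: [536.0, -228.4, 227.0]
orientation: [[-0.184, 0.983, -0.001], [0.983, 0.184, 0.002], [0.002, -0.001, -1.0]]
force: [-0.4, 0.8, -6.6]
finger_gap: 0.37
grasp_force: 55.0
```

```bash
cat > look.py <<'E'
from h import *
import sys
np.set_printoptions(precision=2,suppress=True)
def cl(c,name=None):
    P=optics.camera_params(c); im,d=optics.snapshot(c)
    if name: cv2.imwrite(name,im[:,:,::-1])
    K=P["intrinsics"]; v,u=np.mgrid[:420,:560]; p=np.stack([(u-K[0,2])/K[0,0]*d,(v-K[1,2])/K[1,1]*d,d],-1)
    return p@np.array(P["rotation"]).T+P["eye"],d,P,im
E
python3 - <<'E'
from look import *
o=monitor.get_obs(); print(o["t"],o["eef_pos"],o["orientation"],o["joint_pos"],o["finger_gap"])
w,d,P,im=cl("wrist","pics/w2.png")
for n in ["saddles","opening","slots","manifold_outlets"]:
    print(n,[(world("wrist",r["location"],P),round(r["confidence"],2)) for r in spot_point("wrist",n)[:3]])
a=np.radians(15.5); ex=np.array([np.cos(a),np.sin(a)]); ey=np.array([-ex[1],ex[0]])
r=w[...,:2]-[529.2,-221]; X=r@ex; Y=r@ey; Z=w[...,2]; v=d>0
m=v&(abs(Z-108)<7)&(abs(X)<160)&(abs(Y)<250)
print("frame z",np.median(Z[m]),"outer X",np.percentile(X[m],[.5,99.5]),"Y",np.percentile(Y[m],[.5,99.5]))
for y in range(-140,141,40):
    k=m&(abs(Y-y)<12); xs=X[k]; print("y",y,"inner",xs[xs<0].max() if (xs<0).any() else None, xs[xs>0].min() if (xs>0).any() else None)
for x in range(-80,81,40):
    k=m&(abs(X-x)<12); ys=Y[k]; print("x",x,"inner",ys[ys<0].max() if (ys<0).any() else None, ys[ys>0].min() if (ys>0).any() else None)
b=v&(Z>185)&(Z<270)&(abs(Y)<220)&(abs(X)<60)
print("bar pts",b.sum(),np.percentile(Y[b],[.5,99.5]),np.percentile(Z[b],[5,50,95]))
E
```

```text
7.55 [ 535.95 -228.38  226.99] [[-0.18  0.98 -0.  ]
 [ 0.98  0.18  0.  ]
 [ 0.   -0.   -1.  ]] [-0.53  0.46  1.38  0.    1.3  -0.72] 0.3696484258449472
saddles []
opening []
slots [(array([ 408.62, -253.28,   53.14]), 0.85)]
manifold_outlets []
frame z 108.0143081008996 outer X [-142.26  138.13] Y [-64.   166.14]
y -140 inner None None
y -100 inner None None
y -60 inner -101.59120645955613 97.85126282340282
y -20 inner -101.3569342392864 97.4098082626775
y 20 inner -101.35431280499162 97.55179200086518
y 60 inner -101.47851904639752 97.38691427991837
y 100 inner -101.41797420482513 97.29464666765264
y 140 inner -101.08129930373202 97.30170765620326
x -80 inner None 162.92905195788487
x -40 inner None None
x 0 inner None None
x 40 inner -159.60619954795126 None
x 80 inner None None
bar pts 29082 [-43.55 119.66] [222.68 233.68 256.44]
```

>>> send_rows --commands '[[[0, 0, 2.5, -0.005, 0.005, 0.005, 0], [0, 0, 2.4, -0.005, 0.006, 0.005, 0], [-2.4, -0.7, 0, 0, 0, 0, 0], [-3.4, -0.9, 0, 0, 0, 0, 0], [-3.9, -1.1, 0, 0, 0, 0, 0], [-3.9, -1.1, 0, 0, 0, 0, 0], [-3.9, -1.1, 0, 0, 0, 0, 0], [-3.9, -1.1, 0, 0, 0, 0, 0], [-3.9, -1.1, 0, 0, 0, 0, 0], [-3.5, -0.9, 0, 0, 0, 0, 0], [0, 0, 0, 0, 0, 0, 0], [0, 0, 0, 0, 0, 0, 0]]]'

```text
t: 8.8
eef_pos: [526.3, -216.9, 237.0]
orientation: [[-0.234, 0.963, 0.133], [0.836, 0.269, -0.478], [-0.496, -0.0, -0.868]]
force: [-0.8, 0.6, -7.4]
finger_gap: 0.364
grasp_force: 55.0
```

```bash
cat > st.py <<'E'
from h import *
np.set_printoptions(precision=2,suppress=True)
CEN=np.array([527.5,-220.5]); a=np.radians(15.5); EX=np.array([np.cos(a),np.sin(a),0]); EY=np.array([-EX[1],EX[0],0]); EZ=np.array([0,0,1.]); T=27.3
def state():
    o=monitor.get_obs(); R=np.array(o["orientation"]); p=o["eef_pos"]
    b=-R[:,2]; ax=-R[:,0]; ax=ax if ax@EY<0 else -ax   # bar own x -> cab -y
    u=p-T*b; r=u-np.r_[CEN,0]
    th=np.degrees(np.arcsin(ax@EZ)); roll=np.degrees(np.arcsin(R[:,1]@EZ)); yaw=np.degrees(np.arctan2(ax[1],ax[0]))+74.5
    return o,(r@EX,r@EY,u[2],th,roll,yaw)
if __name__=="__main__":
    o,s=state(); print("t",o["t"],"x,c,z0,th,roll,yaw",np.array(s),"F",o["force"],"M",o["moment"],"q",o["joint_pos"],o["eef_pos"])
E
cat > barlook.py <<'E'
from look import *; from st import *
import sys
o,s=state(); w,d,P,im=cl("wrist",sys.argv[1]); print("s",np.array(s))
R=np.array(o["orientation"]); r=w-o["eef_pos"]; A=r@R  # tool coords
m=(d>0)&(abs(A[...,1])<24)&(A[...,2]>-12)&(A[...,2]<45)&(abs(A[...,0])<200)
print("bar in tool: y span by x")
for x in range(-180,181,20):
    k=m&(abs(A[...,0]-x)<8)
    if k.sum()>15: print(x,k.sum(),"y",np.percentile(A[...,1][k],[3,97]),"top z",np.percentile(A[...,2][k],[5,50]))
k=m&(A[...,2]<35); print("x ends",np.percentile(A[...,0][k],[.3,99.7]))
q=w-np.r_[CEN,0]; X=q@EX; Y=q@EY; f=(d>0)&(abs(w[...,2]-108)<6)&(abs(X)<160)&(abs(Y)<250)
for y in range(-160,161,40):
    xs=X[f&(abs(Y-y)<12)]
    if len(xs): print("frame y",y,xs[xs<0].max(initial=-999),xs[xs>0].min(initial=999))
for x in range(-80,81,20):
    ys=Y[f&(abs(X-x)<8)]
    if len(ys): print("frame x",x,ys[ys<0].max(initial=-999),ys[ys>0].min(initial=999))
E
python3 barlook.py pics/w3.png; python3 st.py
```

```text
s [ -0.23  -9.77 213.32  29.73  -0.02   0.12]
bar in tool: y span by x
-40 397 y [-16.    16.07] top z [-7.52 -6.64]
-20 929 y [-15.21  15.66] top z [-7.63 -6.75]
0 1189 y [-16.4  17. ] top z [-7.87 -6.68]
20 1986 y [-15.37  15.94] top z [-7.71 -6.7 ]
40 2248 y [-15.2   16.03] top z [-7.74 -6.7 ]
60 2540 y [-15.23  16.08] top z [-7.81 -6.64]
80 1716 y [-22.9   16.77] top z [-7.9  -6.45]
100 1560 y [-22.74  16.89] top z [-7.76 -6.21]
120 2951 y [-22.22  16.29] top z [-7.89 -6.52]
x ends [-35.64 125.25]
frame y -160 -69.83486272647072 68.75539186627836
frame y -120 -99.84626613792676 99.29915808816618
frame y -80 -99.50814550092954 98.95709883686477
frame y -40 -99.85156260317672 99.02924104592961
frame y 0 -99.89096768140602 98.80643951227528
frame y 40 -99.82382598070868 98.59366264644652
frame y 80 -99.7980280777603 98.53659757765863
frame x -80 -160.13948521621066 999.0
frame x 80 -159.1668246408214 999.0
t 8.85 x,c,z0,th,roll,yaw [ -0.06 -10.65 213.75  29.76   0.03   0.04] F [ 0.63  0.26 -7.59] M [0.85 0.08 0.01] q [-0.31  0.33  1.68 -0.56  0.91 -0.28] [ 526.64 -217.73  237.45]
```

View pics/w3.png

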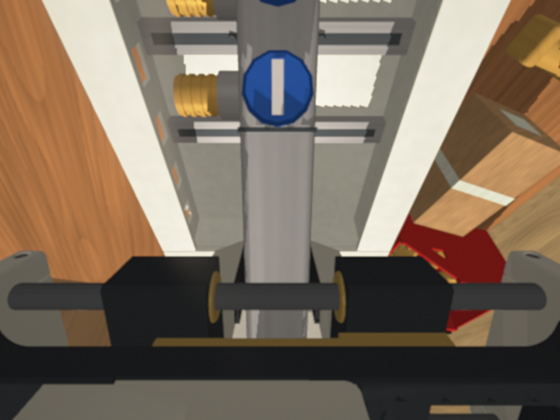

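The wrist view shows the bar centred in the jaws (columns 245–315). The outlets at (200,95) point left to the slotted side, which has its slots at (150–185, 60–210). Next I check the insertion path's clearances and turn it into rows.

```bash
cat > rows.py <<'E'
import plan, numpy as np, sys
from st import EX,EY,EZ
plan.T=27.3; plan.G=plan.pts(-37.5,37.5,plan.T+49,plan.T+60); plan.obs[4]=(35,65,0,34); plan.obs[5]=(-65,-35,0,34)
def tcp(c,z,t): s,k=np.sin(np.radians(t)),np.cos(np.radians(t)); return (c+27.3*s)*EY+(z+27.3*k)*EZ
def go(W):
    for (p,n) in W[1:]: pass
    prev=np.array(W[0][0],float)
    for p,n in W[1:]:
        p=np.array(p,float); cl=[plan.clr(*(prev+(p-prev)*f)) for f in np.linspace(0,1,30)]
        d=(tcp(*p)-tcp(*prev))/n/1000; r=-(p[2]-prev[2])/n*EX
        print(p,"n",n,"clr %.1f"%min(cl),"row",np.round(r[:2],2),np.round(d,4)); prev=p
if __name__=="__main__":
    W=[((-10.5,213.5,29.75),0),((-10,165,29.75),3),((-10,114,29.75),4),((-9,92,25.5),3),((-4,82,23),2),((8,73,20.5),2),((16,66,16),3),((17,54,7),5),((12,46,2.5),4),((0,42,0),4),((0,40,0),1)]
    go(W)
E
python3 rows.py
```

```text
[-10.   165.    29.75] n 3 clr 3.2 row [-0. -0.] [-0.    0.   -0.02]
[-10.   114.    29.75] n 4 clr 3.2 row [-0. -0.] [ 0.    0.   -0.01]
[-9.  92.  25.5] n 3 clr 12.7 row [1.37 0.38] [ 0.   -0.   -0.01]
[-4. 82. 23.] n 2 clr 9.6 row [1.2  0.33] [-0.  0. -0.]
[ 8.  73.  20.5] n 2 clr 7.7 row [1.2  0.33] [-0.    0.01 -0.  ]
[16. 66. 16.] n 3 clr 7.7 row [1.45 0.4 ] [-0.  0. -0.]
[17. 54.  7.] n 5 clr 7.3 row [1.73 0.48] [ 0. -0. -0.]
[12.  46.   2.5] n 4 clr 5.2 row [1.08 0.3 ] [ 0. -0. -0.]
[ 0. 42.  0.] n 4 clr 5.7 row [0.6  0.17] [ 0. -0. -0.]
[ 0. 40.  0.] n 1 clr 6.0 row [-0. -0.] [ 0.  0. -0.]
```

```bash
sed -i 's/^    W=.*/    W=[((-10.5,213.5,29.75),0),((-20,190,29.75),3),((-20,145,29.75),4),((-12,114,29.75),4),((-9,92,25.5),4),((-4,82,23),3),((8,73,20.5),4),((16,66,16),4),((17,54,7),5),((13,46,2.5),4),((0,42,0),5),((0,40,0),1)]/; s/,np.round(d,4)/,np.round(d*1000,2)/' rows.py; python3 rows.py
```

```text
[-20.   190.    29.75] n 3 clr 23.8 row [-0. -0.] [ 0.85 -3.05 -7.83]
[-20.   145.    29.75] n 4 clr 13.2 row [-0. -0.] [  0.     0.   -11.25]
[-12.   114.    29.75] n 4 clr 18.1 row [-0. -0.] [-0.53  1.93 -7.75]
[-9.  92.  25.5] n 4 clr 12.7 row [1.02 0.28] [-0.08  0.29 -5.27]
[-4. 82. 23.] n 3 clr 9.6 row [0.8  0.22] [-0.35  1.26 -3.17]
[ 8.  73.  20.5] n 4 clr 7.7 row [0.6  0.17] [-0.73  2.62 -2.14]
[16. 66. 16.] n 4 clr 7.7 row [1.08 0.3 ] [-0.4   1.44 -1.58]
[17. 54.  7.] n 5 clr 7.3 row [1.73 0.48] [ 0.17 -0.62 -2.23]
[13.  46.   2.5] n 4 clr 5.1 row [1.08 0.3 ] [ 0.41 -1.48 -1.96]
[ 0. 42.  0.] n 5 clr 5.1 row [0.48 0.13] [ 0.76 -2.73 -0.79]
[ 0. 40.  0.] n 1 clr 6.0 row [-0. -0.] [ 0.  0. -2.]
```

>>> send_rows --commands '[[[0, 0, 0, 0.001, -0.003, -0.008, 0], [0, 0, 0, 0.001, -0.003, -0.008, 0], [0, 0, 0, 0.001, -0.003, -0.008, 0], [0, 0, 0, 0, 0, -0.011, 0], [0, 0, 0, 0, 0, -0.011, 0], [0, 0, 0, 0, 0, -0.011, 0], [0, 0, 0, 0, 0, -0.011, 0], [0, 0, 0, -0.0005, 0.002, -0.008, 0], [0, 0, 0, -0.0005, 0.002, -0.008, 0], [0, 0, 0, -0.0005, 0.002, -0.008, 0], [0, 0, 0, -0.0005, 0.002, -0.008, 0], [0, 0, 0, 0, 0, 0, 0]]]'

```text
t: 9.85
eef_pos: [526.6, -218.6, 135.5]
orientation: [[-0.233, 0.963, 0.131], [0.836, 0.268, -0.479], [-0.497, -0.002, -0.868]]
force: [-1.6, -0.3, -8.0]
finger_gap: 0.367
grasp_force: 55.0
```

```bash
python3 st.py
```

```text
t 9.85 x,c,z0,th,roll,yaw [ -0.36 -11.53 111.76  29.79  -0.11   0.1 ] F [-1.64 -0.31 -7.98] M [0.9  0.16 0.01] q [-0.31  0.46  1.81 -0.7   0.7  -0.07] [ 526.64 -218.63  135.45]
```

>>> send_rows --commands '[[[1.0, 0.3, 0, 0, 0, -0.005, 0], [1.0, 0.3, 0, 0, 0, -0.005, 0], [1.0, 0.3, 0, 0, 0, -0.005, 0], [1.0, 0.3, 0, 0, 0.001, -0.004, 0], [0.8, 0.2, 0, 0, 0.001, -0.003, 0], [0.8, 0.2, 0, 0, 0.001, -0.003, 0], [0.8, 0.2, 0, -0.001, 0.002, -0.003, 0], [0, 0, 0, 0, 0, 0, 0], [0, 0, 0, 0, 0, 0, 0]]]'

```text
t: 10.6
eef_pos: [526.4, -214.5, 109.4]
orientation: [[-0.246, 0.964, 0.105], [0.885, 0.267, -0.38], [-0.395, -0.0, -0.919]]
force: [-0.4, 0.5, -6.1]
finger_gap: 0.365
grasp_force: 55.0
```

```bash
python3 barlook.py pics/w4.png; python3 st.py; python3 - <<'E'
from look import *
w,d,P,im=cl("scene"); cv2.imwrite("pics/s4.png",cv2.resize(im[150:300,130:330,::-1],None,fx=4,fy=4,interpolation=2))
E
```

```text
s [ 0.58 -4.7  84.29 23.25 -0.01  0.02]
bar in tool: y span by x
-40 399 y [-16.    16.05] top z [-7.53 -6.53]
-20 941 y [-15.18  15.67] top z [-7.6  -6.67]
0 1188 y [-16.44  16.91] top z [-7.81 -6.64]
20 1973 y [-15.31  15.91] top z [-7.73 -6.71]
40 2248 y [-15.25  15.98] top z [-7.79 -6.7 ]
60 2537 y [-15.25  16.02] top z [-7.82 -6.74]
80 1734 y [-22.91  16.82] top z [-8.08 -6.5 ]
100 1565 y [-22.72  16.86] top z [-7.76 -6.32]
120 2932 y [-22.03  16.23] top z [-8.02 -6.67]
x ends [-35.8  125.19]
frame y -80 -117.57188713038266 122.2435115719313
frame y -40 -108.19603381359984 108.84353509285702
frame y 0 -0.9289399492774617 0.6065261695944653
frame y 40 -0.3333623146728296 0.12371945806114205
frame y 80 -0.069140588166562 0.2679319668254408
frame x -40 -999.0 15.178711789394187
frame x -20 -999.0 5.462317257733927
frame x 0 -999.0 9.147353942701491
frame x 20 -999.0 4.86438719011663
frame x 40 -999.0 15.226965055687984
t 10.65 x,c,z0,th,roll,yaw [ 0.68 -4.72 84.41 23.27 -0.    0.02] F [ 0.13 -0.41 -7.53] M [ 0.69  0.07 -0.01] q [-0.35  0.5   1.78 -0.53  0.69 -0.24] [ 526.53 -214.48  109.49]
```

View pics/s4.png

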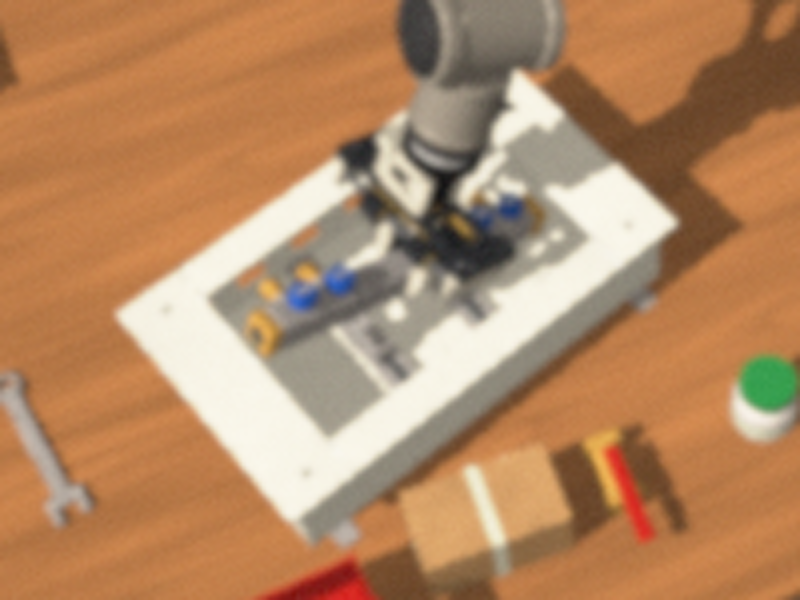

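The low end is at the far right, (510,210), heading under the +y lip. The raised end is at (262,335), above the -y lip, as planned. No contact forces.

>>> send_rows --commands '[[[0.6, 0.2, 0, -0.001, 0.003, -0.003, 0], [0.6, 0.2, 0, -0.001, 0.003, -0.003, 0], [0.6, 0.1, 0, -0.001, 0.003, -0.003, 0], [0.8, 0.2, 0, -0.001, 0.003, -0.002, 0], [1.1, 0.3, 0, 0, 0.001, -0.002, 0], [1.1, 0.3, 0, 0, 0.001, -0.002, 0], [1.1, 0.3, 0, -0.001, 0.002, -0.001, 0], [1.1, 0.3, 0, 0, 0.001, -0.002, 0], [0, 0, 0, 0, 0, 0, 0], [0, 0, 0, 0, 0, 0, 0]]]'

```text
t: 11.53
eef_pos: [521.5, -197.6, 91.2]
orientation: [[-0.257, 0.964, 0.074], [0.926, 0.267, -0.265], [-0.276, 0.001, -0.961]]
force: [0.4, -0.4, -6.3]
finger_gap: 0.369
grasp_force: 55.0
```

```bash
python3 st.py; python3 -c "
import rows; from st import state; s=state()[1]
rows.go([((s[1],s[2],s[3]),0),((17,54,7),5),((13,46,2.5),4),((0,42,0),5),((0,40,0),1)])"
```

```text
t 11.5333 x,c,z0,th,roll,yaw [ 0.32 16.17 65.   16.    0.03 -0.01] F [ 0.44 -0.38 -6.27] M [ 0.49  0.   -0.02] q [-0.38  0.52  1.77 -0.34  0.72 -0.41] [ 521.46 -197.59   91.24]
[17. 54.  7.] n 5 clr 7.3 row [1.73 0.48] [ 0.18 -0.65 -2.03]
[13.  46.   2.5] n 4 clr 5.1 row [1.08 0.3 ] [ 0.41 -1.48 -1.96]
[ 0. 42.  0.] n 5 clr 5.1 row [0.48 0.13] [ 0.76 -2.73 -0.79]
[ 0. 40.  0.] n 1 clr 6.0 row [-0. -0.] [ 0.  0. -2.]
```

>>> send_rows --commands '[[[1.7, 0.5, 0, 0, -0.001, -0.002, 0], [1.7, 0.5, 0, 0, -0.001, -0.002, 0], [1.8, 0.5, 0, 0, -0.001, -0.002, 0], [1.7, 0.5, 0, 0.001, 0, -0.002, 0], [1.7, 0.5, 0, 0, 0, -0.002, 0], [1.1, 0.3, 0, 0.0005, -0.0015, -0.002, 0], [1.1, 0.3, 0, 0.0005, -0.0015, -0.002, 0], [1.1, 0.3, 0, 0.0005, -0.0015, -0.002, 0], [1.1, 0.3, 0, 0, -0.0015, -0.002, 0], [0, 0, 0, 0, 0, 0, 0], [0, 0, 0, 0, 0, 0, 0]]]'

```text
t: 12.45
eef_pos: [523.9, -206.7, 73.1]
orientation: [[-0.267, 0.964, 0.01], [0.963, 0.267, -0.042], [-0.043, -0.001, -0.999]]
force: [-0.6, 0.1, -7.4]
finger_gap: 0.369
grasp_force: 55.0
```

```bash
python3 st.py; python3 -c "
import rows; from st import state; s=state()[1]
rows.go([((s[1],s[2],s[3]),0),((0,42,0),6),((0,40,0),1)])"
```

```text
t 12.45 x,c,z0,th,roll,yaw [ 0.18 13.06 45.87  2.48 -0.07  0.  ] F [-0.56  0.13 -7.39] M [ 0.08 -0.12  0.05] q [-0.49  0.59  1.65 -0.04  0.88 -0.74] [ 523.9  -206.72   73.15]
[ 0. 42.  0.] n 6 clr 5.2 row [0.4  0.11] [ 0.63 -2.29 -0.64]
[ 0. 40.  0.] n 1 clr 6.0 row [-0. -0.] [ 0.  0. -2.]
```

>>> send_rows --commands '[[[0.4, 0.1, 0, 0.001, -0.002, -0.001, 0], [0.4, 0.1, 0, 0.001, -0.002, -0.001, 0], [0.4, 0.1, 0, 0.0005, -0.002, -0.001, 0], [0.4, 0.1, 0, 0.0005, -0.002, -0.001, 0], [0.4, 0.1, 0, 0.0005, -0.002, -0.001, 0], [0.4, 0.1, 0, 0, -0.002, 0, 0], [0, 0.1, 0, 0, -0.001, 0, 0], [0, 0, 0, 0, 0, 0, 0], [0, 0, 0, 0, 0, 0, 0]]]'

```text
t: 13.2
eef_pos: [527.5, -219.5, 68.3]
orientation: [[-0.268, 0.964, -0.002], [0.964, 0.268, 0.0], [0.0, -0.002, -1.0]]
force: [-0.5, -0.6, -6.2]
finger_gap: 0.366
grasp_force: 55.0
```

```bash
python3 st.py; python3 - <<'E'
from look import *
from st import CEN,EX,EY
w,d,P,im=cl("scene"); cv2.imwrite("pics/s5.png",cv2.resize(im[150:300,130:330,::-1],None,fx=4,fy=4,interpolation=2))
for c in("scene","top","wrist"):
    w,d,P,im=cl(c,"pics/%s5.png"%c)
    for n in ["saddles","opening","manifold_mid","manifold_end_a","manifold_outlets"]:
        print(c,n,[(((q:=world(c,r["location"],P))-np.r_[CEN,0])@EX,(q-np.r_[CEN,0])@EY,q[2],round(r["confidence"],2)) for r in spot_point(c,n)[:2] if r["confidence"]>.3])
    q=w-np.r_[CEN,0]; X=q@EX; Y=q@EY; Z=w[...,2]
    b=(d>0)&(Z>68)&(Z<82)&(abs(X)<30)&(abs(Y)<220)
    if b.sum()>20: print(c,"bar top",np.median(Z[b]),"X",np.percentile(X[b],[2,98]),"Y",np.percentile(Y[b],[.5,99.5]))
    f=(d>0)&(abs(Z-108)<6)&(abs(X)<150)&(abs(Y)<240)
    print("frame",np.percentile(X[f],[.5,99.5]),np.percentile(Y[f],[.5,99.5]))
    for s in(50,-50):
      e=(d>0)&(abs(Y-s)<14)&(Z>36)&(Z<47)&(abs(X)<45)
      if e.sum()>4: print("ears",s,e.sum(),"L",X[e&(X<0)].mean() if (e&(X<0)).any() else 0,"R",X[e&(X>0)].mean() if (e&(X>0)).any() else 0)
E
```

```text
t 13.2 x,c,z0,th,roll,yaw [ 0.18  0.99 41.03 -0.03 -0.09  0.02] F [-0.54 -0.56 -6.23] M [-0.02 -0.16 -0.04] q [-0.53  0.62  1.6  -0.    0.92 -0.8 ] [ 527.46 -219.5    68.33]
scene saddles [(np.float64(0.7352897444589728), np.float64(-5.389535400270389), np.float64(23.570574123527194), 0.75)]
scene opening [(np.float64(-0.5228274066546335), np.float64(3.1511567085357663), np.float64(107.28845584264786), 0.83)]
scene manifold_mid [(np.float64(4.346841084326231), np.float64(-0.2679974986699615), np.float64(51.50812137524508), 0.72)]
scene manifold_end_a [(np.float64(5.39460998772558), np.float64(172.31963752537507), np.float64(58.52669794974281), 0.96), (np.float64(5.534631737740263), np.float64(-171.9629402417498), np.float64(56.67007738185589), 0.61)]
scene manifold_outlets [(np.float64(-45.81319936251313), np.float64(1.8513133874980703), np.float64(54.693849508530775), 0.82), (np.float64(315.2628327065526), np.float64(193.51394991453628), np.float64(-5.042678887112061), 0.72)]
scene bar top 72.96952502442969 X [-20.41  19.72] Y [-157.61  167.49]
frame [-139.81  142.24] [-236.29  229.
[... 515 characters left out ...]
.93), (np.float64(-1.9939081548421385), np.float64(-174.3506929839084), np.float64(59.53541560336066), 0.56)]
top manifold_outlets []
top bar top 75.20022957659137 X [-22.58  20.04] Y [-168.03  160.  ]
frame [-137.63  142.54] [-231.64  233.53]
ears 50 6 L 0 R 29.429356901462597
wrist saddles []
wrist opening []
wrist manifold_mid [(np.float64(0.9876737537972419), np.float64(6.607244517167432), np.float64(57.07458165191298), 0.72)]
wrist manifold_end_a []
wrist manifold_outlets []
wrist bar top 74.92188155549046 X [-21.98  17.57] Y [-34.24 124.05]
frame [-103.51  107.02] [-6.83 76.39]
ears 50 792 L -27.809181998754855 R 26.506090707345273
ears -50 155 L -26.709494657417363 R 26.23606633952782
```

View pics/s5.png

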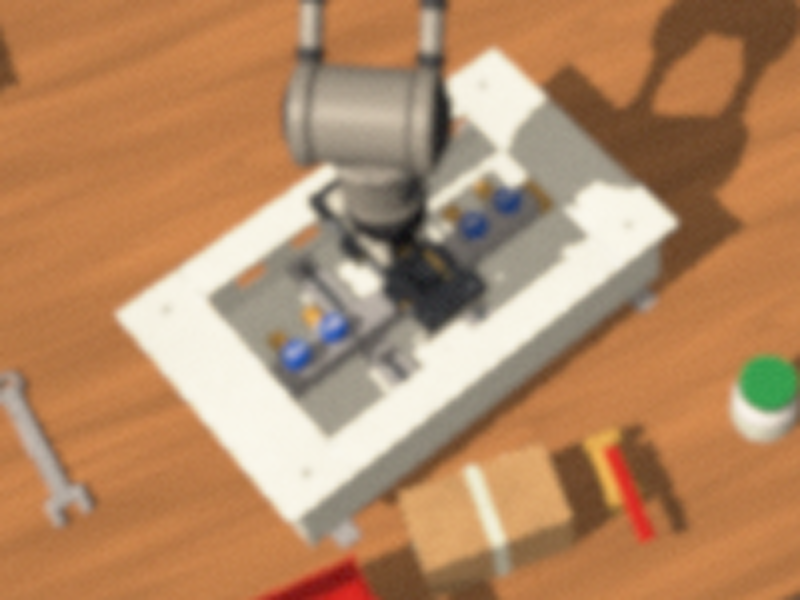

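View pics/wrist5.png

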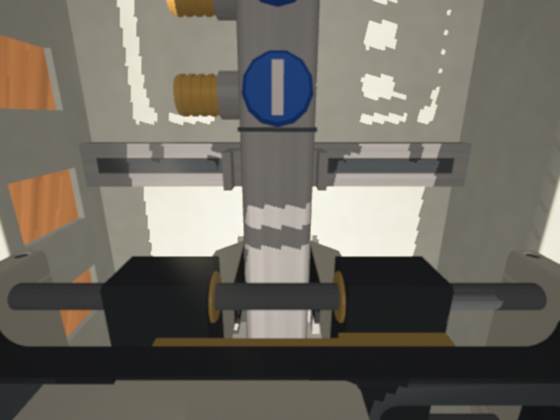

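Wrist view: the bar (columns 243–313) sits midway between the saddle ears (228 and 322), with the outlets towards the slots on the left. The scene view shows both ends under the lips. The bar underside is 41 mm above the bench, 11 mm over the seats, so it is ready to hand in.

>>> send_rows --commands '[[[0, 0, 0, -0.0006, -0.0005, -0.0005, 0], [0, 0, 0, 0, 0, 0, 0], [0, 0, 0, 0, 0, 0, 0], [0, 0, 0, 0, 0, 0, 0], [0, 0, 0, 0, 0, 0, 0], [0, 0, 0, 0, 0, 0, 0]]]'

```text
t: 14.65
eef_pos: [526.9, -220.0, 67.9]
orientation: [[-0.268, 0.964, -0.001], [0.964, 0.268, 0.0], [0.0, -0.001, -1.0]]
force: [1.4, -0.3, -6.9]
finger_gap: 0.366
grasp_force: 55.0
```

```bash
python3 st.py; python3 -c "
from workcell import order; print(order.finish_job())"
```

```text
t 14.65 x,c,z0,th,roll,yaw [-0.45  0.69 40.56 -0.02 -0.08  0.03] F [ 1.37 -0.27 -6.89] M [-0.02 -0.15 -0.01] q [-0.53  0.62  1.61 -0.    0.92 -0.8 ] [ 526.92 -219.95   67.86]
the job is handed in; nothing more can be done
None
```

The job is handed in at about 15 s: the bar is still gripped, level, knobs up and outlets to the slots, centred to within about 1 mm and roughly 10 mm above the saddle seats, with both ends behind the frame, no contact force seen on the way in and the other stock untouched.

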